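Feed a carton through the butcher-shop pack coder with the push stick

ROBOT

A 7-joint arm with a two-finger parallel gripper is mounted at the origin on the work surface. World frame = base frame: x ahead of the robot, y to its left, z up, the work surface at z = 0. Lengths are in m, angles in rad, forces in N, time in s.
With the tool pointing down it reaches from about 0.425 to 0.875 m from the base axis. Payload 9.9 kg.
Tool frame: the origin (TCP) lies midway between the tips of the shut fingers; the grasp point (between the pads) lies 19 mm behind it; z points along the fingers, y is the direction in which the jaws open and shut (so a half turn about z gives the same grasp; the last joint's range is limited). The gripper opens to 85 mm and grips with 20 to 120 N. Pads are 22 mm wide; open, the fingers measure 114 mm over their backs; the gripper's body (76 mm by 85 mm) begins 54 mm behind the grasp point. The pads swing forward as they close: fully open they stand 13 mm farther back than shut.
Start: joints at [-1.403, 0.576, 0.025, 1.437, -0.015, 1.129, -0.057], TCP at [0.168, 0.654, 0.206] pointing down, gripper open.
Joint ranges: [-2.76, 2.76], [-0.34, 2.15], [-1.52, 1.57], [0.19, 2.46], [-1.09, 4.23], [0.17, 1.99], [-2.82, 2.82]. Speed limits (rad/s): [2.22, 2.22, 3.01, 3.01, 3.14, 3.14, 3.14].

INTERFACE

Orientations are given as a 3x3 rotation matrix whose columns are the frame's x, y, z axes.
In Python, from plant import state, capture, finish_job gives the robot as it stands. The module is installed in compiled form; this text tells all that it offers.
- The arm moves only by the tool servo_tool, never from a script. Its argument "motion" is text: rows parted by semicolons, each of 5 numbers parted by spaces: the finger opening in cm, from 0 to 8.54, then the shift along the tool's x, y, z in cm, then the turn about the tool's z in degrees. A call has 1 to 20 rows; each row is the pose to reach, as a shift and turn from the pose commanded when the call began, along the tool's axes at that moment; what a row does not reach only later rows make up. A row lasts 1/12 s, in which the tool goes at most 41.7 mm and 7.16 degrees, less where a joint would pass 70% of its speed; a pose out of reach is approached as far as the arm can. A call with a gripper value outside its range is refused whole. The fingers move at their own pace and stop on an object; the grip force is fixed at half the most. Time passes only in rows, so rows that repeat a pose let the fingers close. It gives the time, the measured TCP pose, the force and the opening at its end, in the units of the state.
- state(): the state, without advancing time (a new reading comes with each control period).
- capture(name): name is "scene" or "top" or "wrist"; returns a dict with "color" (400x640x3 uint8, red, green, blue), "depth" (400x640 float32, m along the optical axis (not along the pixel's ray), 0 where there is no reading), "intrinsics" (3x3 intrinsics, pixels), "T" (4x4, takes a point from camera to world coordinates). Camera axes: x right, y down, z forward; pixel columns grow to the right and rows downward; lengths in m; the calibration is good to about 2 mm. A picture is of the moment at which its call begins.
- finish_job(): hands the job in, once; it reports no verdict.
The state is a dict: "time_s": time; "joint_positions": joint angles; "dq": joint speeds; "tau": joint torques, N m; "position": TCP position; "eef_rot": TCP orientation; "wrist_force": force on the tool from outside, world axes, zero at the start; "torque": the same for the moment, N m; "opening": finger opening in m.
Only numpy, scipy, OpenCV 4.12 (cv2) and the standard library are available. Lean on these libraries where they do the work, as an engineer would, in place of code of your own. Each camera call takes 0.05 s, during which the arm holds its last target. There are 200 camera calls.

TASK

The white push stick is stowed handle-first under the steel riser: draw it out clear of the riser and let it lie on the counter. Then set the long carton upright on the coder's infeed, in front of the clear guard, lengthwise and flush against the fence rail, and let go of it. Feed it under the guard right up to the end stop with the push stick, keeping it flush against the fence all the way, keeping the gripper off the carton once its nose is under the guard and not shifting the stop; finally lay the stick flat, right way up, on the bare counter and leave everything else standing where it is.

Things in the scene. Friction and masses are not known exactly. Their poses are not given: they have to be found in the camera images.
- stick_center (a point): Push stick of white plastic, 200 mm long, 0.16 kg, loose on the counter, flat underside. Its +x points to the shoe (front), z up. Point: half-way along, 9 mm above the underside. Along its x from here: shoe plate +90 to +100 mm, 50 wide (y), 36 high; shaft -50 to +90 mm, 20 wide, 18 high; upright handle block -100 to -40 mm, 24 wide, 56 high.
- stick_handle (a point): Grasp centre of the push stick's handle block, 70 mm behind the stick's centre, 34 mm above its underside; axes as the stick's. It starts hidden about 65 mm in behind the riser's edge: at first only the front 95 to 110 mm of the stick (shoe and shaft) is out in the open.
- stick_shoe (a point): Middle of the flat front face of the push stick's shoe, 100 mm ahead of the stick's centre, 18 mm above its underside; axes as the stick's.
- carton_center (a point): The long cardboard carton to be coded: 110 mm (its x) by 62 mm (its y) by 58 mm high, rigid, closed, about 0.4 kg, loose on the counter among two other cartons. This point is its centre, 29 mm up. Either end may go first.
- fence_mouth (a point): On the working face of the fixed pack coder's fence rail, at bed level (25 mm above the counter), at the clear guard's mouth. +y: feed direction into the guard; +x: through the fence, away from the lane. The carton runs on the -x side, flush when its centre is 31 mm to -x. Rail: 12 mm thick, y -185 to +240 mm, top 17 mm above the bed, lower brackets behind. Carton's tail ends 60 to 100 mm inside.
- bed_end (a point): Outer end of the coder's steel bed, below the fence face, at the bed's top; axes as fence_mouth. The bed is 150 mm wide, from 90 mm to -x to 60 mm to +x of here, and 440 mm long; the infeed is its first 190 mm, up to the guard's mouth, open above and at its -x side and this end.
- guard_roof (a point): Front edge of the clear guard's roof, above the lane's middle, on its underside, 80 mm above the bed; axes as fence_mouth. The guard is 235 mm long, its top 88 mm above the bed, its near wall's inside face 81 mm to -x of the fence. Print head and column stand on and behind it, 65 to 205 mm in from the mouth, up to 180 mm above the bed. No gripper fits inside.
- stop_face (a point): Middle of the face of the end stop, an aluminium plate across the lane inside the guard, 31 mm to -x of the fence face, 20 mm above the bed; axes as fence_mouth. The carton's nose ends against it. It is clamped 170 to 210 mm inside the mouth (varies) and slips if pushed with more than about 40 N.
- riser_edge (a point): Middle of the front edge of the steel riser shelf, at the underside of its board, 90 mm above the counter; the fixed riser is 240 mm (x) by 200 mm (y), its board 10 mm thick, with side panels at its two x ends; +y points out of its open front. A tablet and a card reader stand on it, up to 230 mm above the counter.
- box_square_center (a point): Bystander: square cardboard carton, 85 by 85 by 70 mm high; its centre.
- box_flat_center (a point): Bystander: flat cardboard carton, 100 (x) by 80 (y) by 30 mm high; its centre.
- mug: Bystander: white mug, 76 mm wide, 90 mm high, handle on its +y side reaching about 70 mm from its axis; origin at the centre of its foot.
- jar: Bystander: amber glass jar with steel cap, 68 mm wide, 120 mm high; origin at the centre of its foot.
- shaker: Bystander: aluminium shaker, 52 mm wide, 125 mm high; origin at the centre of its foot.
- tape: Bystander: roll of packing tape lying flat, 104 mm wide, 48 mm high; origin at the centre of its underside.
- stapler: Bystander: black stapler, 140 mm long (x), 36 mm wide, 51 mm high; origin at the centre of its underside.
Things that resemble listed ones, but are neither listed nor needed, are in the scene too. What is shaped like the part that bears stick_center but yellow is not meant.

How it is judged:
By the outcome, as a careful person would: the job done as asked, in the order asked, and still so for the second after the job is handed in, with the robot touching nothing.
It also fails if it takes over 72 s, if anything falls off the work surface, if the arm or the gripper's body presses on something with over 40 N, if the wrist force passes 120 N, or if a joint passes its speed limit or range.

## Working session

There is one attempt and no reset: what is moved stays moved. The work goes in short steps, Python scripts to look and compute and a tool call to move; the robot and the scene stay as the last step left them, time stands still between calls to the robot, and variables do not carry over. Pictures are saved under pics/ and viewed, about 8 in all and at most 12, crops included, and the job is handed in when it is done.

Besides the shell and the picture viewer there is one more tool, called after "Call:" as a command line: name --argument value ..., lists and objects as JSON in quotes. servo_tool: Moves the arm, as the interface text tells. Its arguments: {"type":"object","properties":{"motion":{"type":"string"}},"required":["motion"]}

```bash
mkdir -p pics; cat > h.py <<'E'
import numpy as np, cv2
from plant import state, capture
def save(name,fn,crop=None,scale=1):
    c=capture(name); np.savez('pics/'+fn+'.npz',**c)
    im=c['color'][:,:,::-1]
    if crop: im=im[crop[1]:crop[3],crop[0]:crop[2]]
    im=cv2.resize(im,None,fx=scale,fy=scale,interpolation=cv2.INTER_CUBIC); cv2.imwrite('pics/'+fn+'.png',im); return c
def cloud(c):
    v,u=np.mgrid[0:400,0:640]; K=c['intrinsics']; d=c['depth']
    P=np.stack([(u-K[0,2])/K[0,0]*d,(v-K[1,2])/K[1,1]*d,d],-1)
    return P@c['T'][:3,:3].T+c['T'][:3,3]
def ray(c,u,v,z):
    K=c['intrinsics']; r=c['T'][:3,:3]@np.array([(u-K[0,2])/K[0,0],(v-K[1,2])/K[1,1],1]); o=c['T'][:3,3]
    return o+r*(z-o[2])/r[2]
def load(fn): return dict(np.load('pics/'+fn+'.npz'))
E
python3 - <<'E'
from h import *
for n in('scene','top'):
    c=save(n,n+'0',scale=1.25); print(n,c['T'].round(3).tolist(),c['intrinsics'].round(1).tolist())
s=state();print(s['time_s'],s['position'],s['eef_rot'],s['opening'])
E
```

```text
scene [[0.826, 0.33, -0.458, 1.209], [0.564, -0.499, 0.658, -0.96], [-0.012, -0.802, -0.598, 0.982], [0.0, 0.0, 0.0, 1.0]] [[513.8, 0.0, 314.2], [0.0, 513.8, 200.6], [0.0, 0.0, 1.0]]
top [[-0.007, -0.997, 0.073, 0.392], [-1.0, 0.007, 0.004, 0.045], [-0.005, -0.073, -0.997, 1.724], [0.0, 0.0, 0.0, 1.0]] [[476.5, 0.0, 315.8], [0.0, 476.5, 197.7], [0.0, 0.0, 1.0]]
0.1 [0.16803955 0.65326577 0.20491368] [[-9.68486073e-01  2.49067539e-01 -2.96679257e-04]
 [ 2.49067699e-01  9.68484878e-01 -1.52401367e-03]
 [-9.22529615e-05 -1.54987924e-03 -9.99998795e-01]] 0.08568226978608168
```

View pics/top0.png

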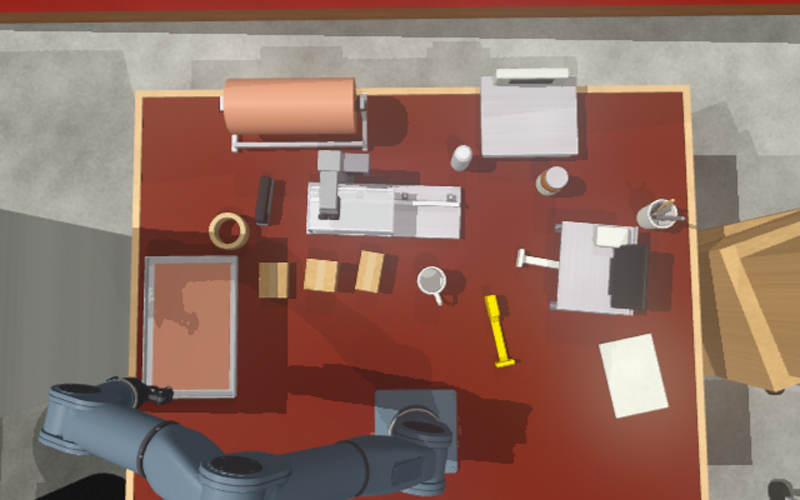

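View pics/scene0.png

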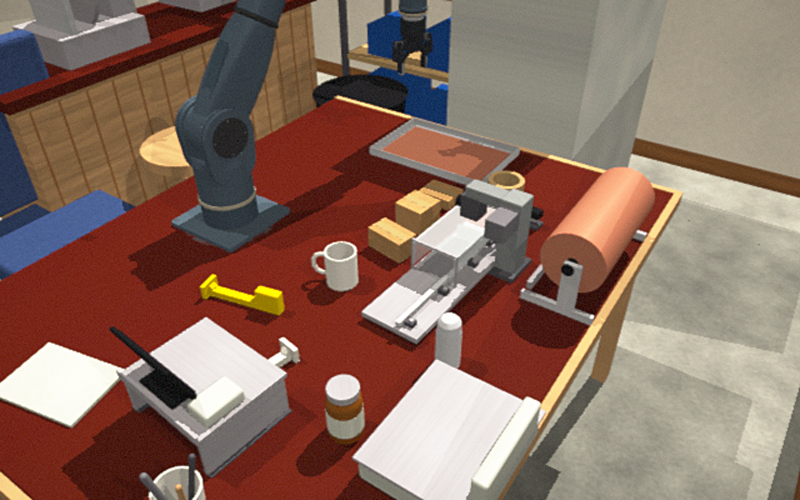

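The top view (display pixels, 1.25×) shows:
- Three cartons at (273,280), (321,275) and (370,272).
- The coder at (307–461, 185–238), with its mouth facing right (-y).
- The riser at (605,268), with the white stick sticking out at (520–560, 258).
- A yellow decoy at (500,330), which is not the one meant.

Next I'll measure these.

```bash
python3 - <<'E'
from h import *
c=load('top0'); P=cloud(c); hsv=cv2.cvtColor(c['color'],cv2.COLOR_RGB2HSV)
def rep(n,m):
    q=P[m]; r=cv2.minAreaRect((q[:,:2]*1000).astype(np.float32)); print(n,m.sum(),'c',np.round(r[0],1),'size',np.round(r[1],1),'ang',round(r[2],1),'z',np.percentile(q[:,2],[5,50,95]).round(4))
def at(u,v): return P[int(v/1.25),int(u/1.25)].round(4)
for n,u,v in (('A',280,270),('B',321,275),('C',370,272)):
    z0=np.median(P[int(v/1.25)-2:int(v/1.25)+3,int(u/1.25)-2:int(u/1.25)+3,2])
    m=(abs(P[:,:,2]-z0)<.006)&(z0>.01); vv,uu=np.nonzero(np.ones_like(m)); 
    w=np.zeros_like(m); w[int(v/1.25)-28:int(v/1.25)+28,int(u/1.25)-24:int(u/1.25)+24]=1
    k,l=cv2.connectedComponents((m&w).astype(np.uint8),connectivity=4); rep(n,l==l[int(v/1.25),int(u/1.25)])
print('table',at(450,330),'bed',at(440,222),'riser',at(590,280),'guard',at(360,210))
# stick
w=np.zeros((400,640),bool); w[190:225,408:446]=1
m=w&(hsv[:,:,1]<70)&(hsv[:,:,2]>140)&(P[:,:,2]<.06)&(P[:,:,2]>.008); rep('stick',m)
m2=m&(P[:,:,2]>.028); rep('shoe',m2); m3=m&(P[:,:,2]<.024)&(P[:,:,2]>.012); rep('shaft',m3)
w[:]=0; w[165:260,430:540]=1
rep('riser',w&(abs(P[:,:,2]-.1)<.006))
w[:]=0; w[140:200,235:380]=1
rep('bed',w&(abs(P[:,:,2]-.025)<.006)); 
rep('rail',w&(abs(P[:,:,2]-.042)<.005)); rep('guard',w&(abs(P[:,:,2]-.113)<.006))
# crops
top=cv2.resize(c['color'][140:245,195:380,::-1],None,fx=4,fy=4,interpolation=cv2.INTER_CUBIC)
cv2.imwrite('pics/crop1.png',top)
E
```

```text
A 530 c [427.8 400.8] size [80.7 96.2] ang 89.7 z [0.0251 0.0301 0.0349]
B 514 c [439.7 260.8] size [85.7 84.9] ang 83.6 z [0.0645 0.0696 0.0744]
C 491 c [449.5 125.4] size [ 62.1 109.7] ang 79.3 z [0.0539 0.0587 0.0633]
table [ 0.2793 -0.1048 -0.0027] bed [ 0.5904 -0.0778  0.0289] riser [ 0.4182 -0.4767  0.1044] guard [0.6141 0.1463 0.1051]
stick 223 c [ 483.2 -353.7] size [115.9  49.7] ang 87.8 z [0.0116 0.0198 0.0387]
shoe 48 c [ 485.5 -308.4] size [20.5 48.7] ang 77.8 z [0.0294 0.0353 0.0434]
shaft 149 c [ 468.3 -352.3] size [118.   44.3] ang 73.2 z [0.0133 0.0182 0.0234]
riser 2652 c [ 480.6 -549.6] size [308.2 304.6] ang 85.0 z [0.0955 0.1007 0.1051]
bed 1947 c [626.4  85.8] size [440.8 155.4] ang 86.9 z [0.0201 0.025  0.0299]
rail 196 c [615.   50.4] size [345.1 153.8] ang 82.2 z [0.0376 0.0417 0.0461]
guard 1406 c [630.9 173.3] size [236.2 147.4] ang 86.9 z [0.1074 0.1106 0.1158]
```

View pics/crop1.png

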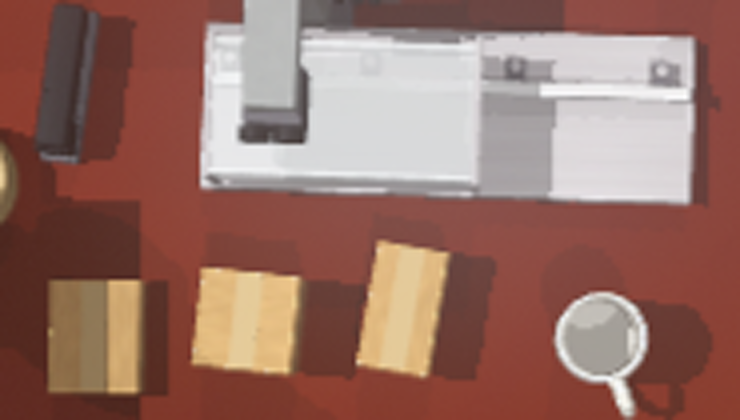

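Carton C, at crop (403,310), measures 62×110 and 58 high, so it is the long one. B is 85×85×70 (square) and A is 30 high (flat). The stick is the white one half under the riser, with its shoe at about (0.485,-0.308) and z 36. I'll go over it for a near look.

```bash
cat >> h.py <<'E'
def to(*wps):
    "world waypoints (x,y,z m, yaw deg of tool y) -> servo shifts cm and turn"
    s=state(); R=s['eef_rot']; yaw0=np.degrees(np.arctan2(R[1,1],R[0,1]))
    for w in wps:
        d=R.T@(np.array(w[:3])-s['position'])*100
        t=-((w[3]-yaw0+180)%360-180)
        print('%.2f %.2f %.2f %.1f'%(*d,t))
    print('now',s['position'].round(4),'yaw',round(yaw0,1),'t',s['time_s'],'op',round(s['opening'],4),'F',s['wrist_force'].round(1),'q',s['joint_positions'].round(2))
E
python3 -c "
from h import *
to((.45,.35,.22,40),(.48,.1,.22,15),(.46,-.15,.22,0),(.475,-.32,.16,-11))"
```

```text
-34.86 -22.35 -1.47 35.6
-43.99 -45.82 -1.43 60.6
-48.28 -70.53 -1.39 75.6
-53.97 -86.61 4.63 86.6
now [0.168  0.6533 0.2049] yaw 75.6 t 0.1 op 0.0857 F [-0.6 -0.5 -0. ] q [-1.4   0.58  0.02  1.44 -0.01  1.13 -0.06]
```

Call:
servo_tool --motion "8.5 -34.9 -22.4 -1.5 35.6;8.5 -34.9 -22.4 -1.5 35.6;8.5 -34.9 -22.4 -1.5 35.6;8.5 -34.9 -22.4 -1.5 35.6;8.5 -34.9 -22.4 -1.5 35.6;8.5 -34.9 -22.4 -1.5 35.6;8.5 -34.9 -22.4 -1.5 35.6;8.5 -34.9 -22.4 -1.5 35.6;8.5 -34.9 -22.4 -1.5 35.6;8.5 -34.9 -22.4 -1.5 35.6;8.5 -44 -45.8 -1.4 60.6;8.5 -44 -45.8 -1.4 60.6;8.5 -44 -45.8 -1.4 60.6;8.5 -44 -45.8 -1.4 60.6;8.5 -44 -45.8 -1.4 60.6;8.5 -44 -45.8 -1.4 60.6"

```text
time_s: 1.43
position: [0.4796, 0.0997, 0.2196]
eef_rot: [[-0.258, 0.966, -0.0], [0.966, 0.258, -0.0], [-0.0, -0.0, -1.0]]
wrist_force: [0.6, 0.6, -0.0]
opening: 0.0849
```

```bash
python3 -c "
from h import *
to((.46,-.15,.22,0),(.475,-.32,.16,-11))
save('wrist','w0')"
```

```text
-23.62 -8.35 -0.04 15.0
-40.43 -11.29 5.96 26.0
now [0.4796 0.0997 0.2196] yaw 15.0 t 1.4333 op 0.0849 F [ 0.6  0.6 -0. ] q [-0.61  0.31  0.41  1.9  -0.15  0.96  0.13]
```

Call:
servo_tool --motion "8.5 -23.6 -8.4 0 15;8.5 -23.6 -8.4 0 15;8.5 -23.6 -8.4 0 15;8.5 -23.6 -8.4 0 15;8.5 -23.6 -8.4 0 15;8.5 -23.6 -8.4 0 15;8.5 -40.4 -11.3 2 26;8.5 -40.4 -11.3 2 26;8.5 -40.4 -11.3 2 26;8.5 -40.4 -11.3 2 26;8.5 -40.4 -11.3 2 26;8.5 -40.4 -11.3 2 26"

```text
time_s: 2.48
position: [0.4741, -0.321, 0.1989]
eef_rot: [[0.196, 0.981, -0.002], [0.981, -0.196, -0.001], [-0.001, -0.001, -1.0]]
wrist_force: [-1.4, 0.5, -0.7]
opening: 0.085
```

```bash
python3 - <<'E'
from h import *
c=save('wrist','w1'); print(c['T'].round(3).tolist(),state()['position'])
P=cloud(c); hsv=cv2.cvtColor(c['color'],cv2.COLOR_RGB2HSV)
m=(hsv[:,:,1]<60)&(hsv[:,:,2]>120)&(P[:,:,1]>-.41)&(P[:,:,1]<-.25)&(abs(P[:,:,0]-.48)<.08)
for n,a,b in(('shoe',.03,.042),('shaft',.012,.023)):
    k=m&(P[:,:,2]>a)&(P[:,:,2]<b)&(c['depth']>0); q=(P[k][:,:2]*1000).astype(np.float32)
    if len(q)>20: r=cv2.minAreaRect(q); print(n,len(q),np.round(r[0],1),np.round(r[1],1),round(r[2],1),np.median(P[k][:,2]),q.min(0),q.max(0))
E
```

```text
[[0.981, -0.186, -0.063, 0.49], [-0.196, -0.932, -0.306, -0.243], [-0.002, 0.313, -0.95, 0.367], [0.0, 0.0, 0.0, 1.0]] [ 0.47464785 -0.31859353  0.19899014]
shoe 416 [ 485.8 -306.7] [14.7 48.6] 79.2 0.03574072698853853 [ 461.63538 -314.81268] [ 510.71292 -295.3606 ]
shaft 1087 [ 475.9 -354.9] [113.1  48.2] 79.2 0.01786182333843289 [ 457.20187 -409.96002] [ 510.08096 -295.05524]
```

View pics/w1.png

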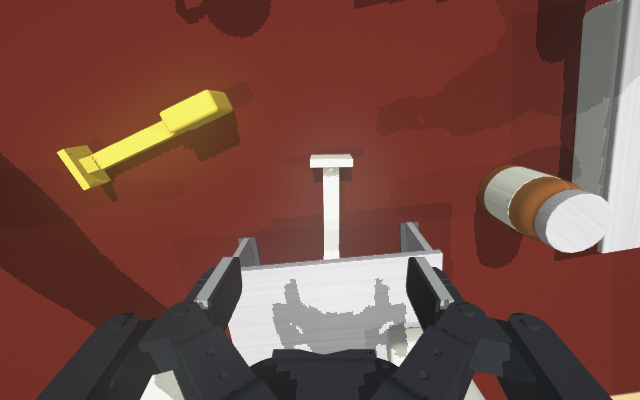

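The wrist view shows the white stick's shoe at (331,160) and its shaft running to the riser edge at (331,255). The yellow decoy is at (145,140). The axis is 79.2° and the shoe top is at z 36, which fits. Next I'll grip the shaft 33 mm behind the shoe.

```bash
python3 -c "
from h import *
to((.4796,-.339,.06,-10.8),(.4796,-.339,.004,-10.8),(.5076,-.192,.004,-10.8))"
```

```text
-1.91 0.90 13.90 -0.4
-1.91 0.91 19.50 -0.4
13.06 0.81 19.50 -0.4
now [ 0.4746 -0.3186  0.199 ] yaw -11.2 t 2.5333 op 0.085 F [ 0.7  0.  -0.6] q [ 0.14  0.48  0.57  1.74 -0.3   1.01  0.62]
```

Call:
servo_tool --motion "5 -1.9 0.9 7 -0.4;5 -1.9 0.9 10 -0.4;5 -1.9 0.9 14 -0.4;5 -1.9 0.9 16 -0.4;5 -1.9 0.9 18 -0.4;5 -1.9 0.9 19 -0.4;5 -1.9 0.9 19.4 -0.4;5 -1.9 0.9 19.4 -0.4;0 -1.9 0.9 19.4 -0.4;0 -1.9 0.9 19.4 -0.4;0 -1.9 0.9 19.4 -0.4;0 -1.9 0.9 19.4 -0.4;0 -1.9 0.9 19.4 -0.4;0 -1.9 0.9 19.4 -0.4"

```text
time_s: 3.7
position: [0.4806, -0.3384, 0.0061]
eef_rot: [[0.184, 0.983, 0.0], [0.983, -0.184, -0.0], [-0.0, 0.001, -1.0]]
wrist_force: [-0.5, 0.0, -0.1]
opening: -0.0
```

```bash
python3 -c "
from h import *
save('wrist','w2');save('top','t2',(380,160,500,260),5);to()"
```

```text
now [ 0.4805 -0.3383  0.0059] yaw -10.6 t 3.8 op -0.0 F [ 0.4 -0.1 -0.3] q [ 0.28  0.73  0.41  1.89 -0.47  0.62  0.8 ]
```

View pics/w2.png

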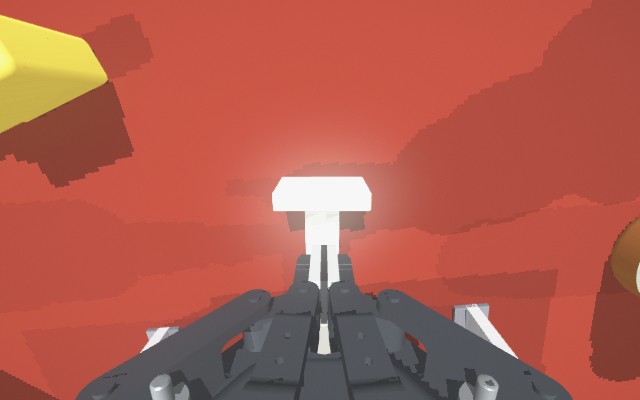

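The fingers straddle the shaft at (323,270), but the opening reads 0. I'll test with a short pull.

Call:
servo_tool --motion "0 1 0 0 0;0 2 0 0 0;0 3 0 0 0;0 3 0 0 0"

```text
time_s: 4.13
position: [0.4869, -0.3051, 0.0054]
eef_rot: [[0.181, 0.983, -0.0], [0.983, -0.181, 0.002], [0.002, -0.001, -1.0]]
wrist_force: [0.2, 0.5, 0.1]
opening: -0.0001
```

```bash
cat > stick.py <<'E'
from h import *
c=save('wrist','ws'); P=cloud(c); hsv=cv2.cvtColor(c['color'],cv2.COLOR_RGB2HSV)
m=(hsv[:,:,1]<60)&(hsv[:,:,2]>120)&(P[:,:,1]>-.41)&(P[:,:,1]<-.05)&(abs(P[:,:,0]-.49)<.06)&(c['depth']>0)&(P[:,:,2]>.031)&(P[:,:,2]<.041)
q=(P[m][:,:2]*1000).astype(np.float32); r=cv2.minAreaRect(q); print(len(q),np.round(r[0],1),np.round(r[1],1),round(r[2],1)); to()
E
python3 stick.py
```

```text
2147 [ 488.7 -291.8] [16.3 50.1] 79.8
now [ 0.4866 -0.3065  0.0055] yaw -10.5 t 4.1833 op 0.0 F [-0.3  0.2 -1.3] q [ 0.23  0.72  0.41  1.92 -0.48  0.6   0.77]
```

The shoe moved 15 mm for a 32 mm pull. The pads slid along the shaft and are now hooked behind the shoe, 15 mm behind its centre. That still draws the stick out, so I'll keep pulling slowly.

Call:
servo_tool --motion "0 1 0 0 0;0 2 0 0 0;0 3 0 0 0;0 4 0 0 0;0 5 0 0 0;0 6 0 0 0;0 7 0 0 0;0 8 0 0 0;0 9 0 0 0;0 10 0 0 0;0 11 0 0 0;0 12 0 0 0;0 12.5 0 0 0;0 12.7 0 0 0;0 12.7 0 0 0"

```text
time_s: 5.43
position: [0.5095, -0.1832, 0.0056]
eef_rot: [[0.184, 0.983, -0.0], [0.983, -0.184, 0.0], [0.0, -0.0, -1.0]]
wrist_force: [0.3, 0.1, -0.7]
opening: -0.0002
```

```bash
python3 stick.py
```

```text
3510 [ 482.1 -123.4] [ 45.1 146.3] 32.8
now [ 0.5094 -0.1837  0.0056] yaw -10.6 t 5.4833 op -0.0 F [ 0.7 -0.2 -0.1] q [-0.01  0.69  0.42  2.01 -0.53  0.55  0.6 ]
```

Call:
servo_tool --motion "3 -0.3 0 0 0;5 -0.5 0 0 0;5 -0.5 0 0 0;5 -0.5 0 0 0;5 -0.5 0 -3 0;5 -0.5 0 -7 0;5 -0.5 0 -11 0;5 -0.5 0 -15 0;5 -0.5 0 -16 0"

```text
time_s: 6.23
position: [0.5104, -0.1906, 0.1713]
eef_rot: [[0.185, 0.983, 0.007], [0.983, -0.185, -0.002], [-0.001, 0.007, -1.0]]
wrist_force: [1.4, -0.4, -0.1]
opening: 0.0499
```

```bash
python3 - <<'E'
from h import *
c=save('wrist','w3'); to((.46,-.1,.2,-5),(.455,.125,.18,-10))
for c in (c,capture('top')):
    P=cloud(c);hsv=cv2.cvtColor(c['color'],cv2.COLOR_RGB2HSV)
    m=(hsv[:,:,1]<60)&(hsv[:,:,2]>110)&(P[:,:,1]>-.40)&(P[:,:,1]<-.13)&(abs(P[:,:,0]-.49)<.06)&(c['depth']>0)&(P[:,:,2]<.066)
    for a,b in((.008,.066),(.03,.041),(.05,.063)):
        k=m&(P[:,:,2]>a)&(P[:,:,2]<b); q=(P[k][:,:2]*1000).astype(np.float32)
        if len(q)>8: r=cv2.minAreaRect(q); print(a,len(q),np.round(r[0],1),np.round(r[1],1),round(r[2],1))
E
```

```text
7.93 -6.63 -2.99 -5.7
29.95 -11.30 -1.03 -0.7
now [ 0.5107 -0.1903  0.1707] yaw -10.7 t 6.2833 op 0.0498 F [ 0.8 -1.2  0.9] q [-0.14  0.48  0.62  1.85 -0.35  0.91  0.45]
0.008 3412 [ 493.6 -238.9] [237.7  51. ] 74.9
0.03 622 [ 500.4 -233.1] [144.1  49. ] 79.7
0.05 867 [ 481.8 -328. ] [58.4 23. ] 79.6
0.008 106 [ 495.5 -259.8] [200.5  49.4] 80.6
0.03 44 [ 501.  -255.6] [191.4  47.4] 83.0
0.05 40 [ 477.3 -345. ] [25.4 22.8] 77.0
```

View pics/w3.png

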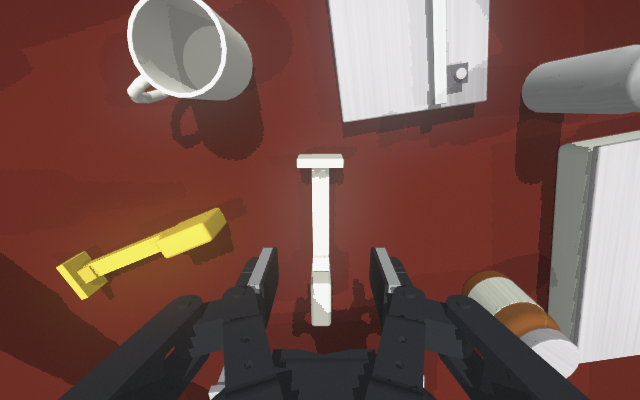

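The stick lies free and right way up. Its handle is at (0.482,-0.328), its axis is 79.6°, and its tail is about 50 mm clear of the riser. The wrist view shows its shoe at (320,160) and handle at (320,300). Now the carton.

Call:
servo_tool --motion "8.5 5 -5 -3 -5;8.5 9 -6.6 -3 -12;8.5 13 -7.5 -3 -18;8.5 17 -8.4 -3 -25;8.5 21 -9.3 -3 -32;8.5 25 -10.2 -3 -40;8.5 29 -11.3 -3 -47;8.5 29.9 -11.3 -3 -54;8.5 29.9 -11.3 -3 -61;8.5 29.9 -11.3 -3 -68;8.5 29.9 -11.3 -3 -75;8.5 29.9 -11.3 -3 -82;8.5 29.9 -11.3 -3 -90;8.5 29.9 -11.3 -3 -90;8.5 29.9 -11.3 -3 -90"

```text
time_s: 7.58
position: [0.452, 0.1256, 0.1947]
eef_rot: [[-0.982, 0.187, -0.002], [0.187, 0.982, -0.0], [0.002, -0.001, -1.0]]
wrist_force: [-0.2, 0.4, 1.0]
opening: 0.0847
```

```bash
python3 - <<'E'
from h import *
c=save('wrist','w4'); t=capture('top')
for c in (c,t):
    P=cloud(c)
    m=(abs(P[:,:,2]-.058)<.006)&(abs(P[:,:,0]-.45)<.09)&(abs(P[:,:,1]-.125)<.08)&(c['depth']>0)
    hsv=cv2.cvtColor(c['color'],cv2.COLOR_RGB2HSV); m&=(hsv[:,:,0]<30)&(hsv[:,:,1]>60)&(hsv[:,:,2]>110)
    q=(P[m][:,:2]*1000).astype(np.float32); r=cv2.minAreaRect(q); print(len(q),np.round(r[0],1),np.round(r[1],1),round(r[2],1),np.median(P[m][:,2]))
to((.4495,.1254,.018,79.3))
E
```

```text
5597 [450.8 125.1] [ 61.9 110.6] 79.7 0.05804827269073537
5 [493.4  88.3] [7.2 3.5] 1.7 0.05343346552894834
0.25 -0.07 17.71 -0.2
now [0.4522 0.1257 0.1951] yaw 79.1 t 7.6833 op 0.0851 F [0.  0.5 0.6] q [-0.53  0.29  0.21  1.98 -0.08  0.88  1.1 ]
```

Call:
servo_tool --motion "8.5 0.1 0 4 -0.5;8.5 0.1 0 8 -0.5;8.5 0.1 0 12 -0.5;8.5 0.1 0 15 -0.5;8.5 0.1 0 17 -0.5;8.5 0.1 0 17.7 -0.5;8.5 0.1 0 17.7 -0.5;3 0.1 0 17.7 -0.5;3 0.1 0 17.7 -0.5;3 0.1 0 17.7 -0.5;3 0.1 0 17.7 -0.5;3 0.1 0 17.7 -0.5;3 0.1 0 17.7 -0.5;3 0.1 0 16 -0.5;3 0.1 0 13 -0.5;3 0.1 0 10 -0.5;3 0.1 0 8 -0.5;3 0.1 0 7 -0.5;3 0.1 0 7 -0.5"

```text
time_s: 9.27
position: [0.453, 0.1266, 0.129]
eef_rot: [[-0.984, 0.176, 0.005], [0.176, 0.984, 0.002], [-0.005, 0.003, -1.0]]
wrist_force: [-0.7, 1.0, -4.7]
opening: 0.0596
```

```bash
python3 - <<'E'
from h import *
to()
c=load('top0');w=load('w3')
# fence: rail top on infeed; bed edges from top and wrist
for n,c in(('top',c),('w3',w)):
    P=cloud(c); ok=c['depth']>0
    bed=ok&(abs(P[:,:,2]-.025)<.005)&(P[:,:,0]>.5)&(P[:,:,0]<.75)&(P[:,:,1]>-.18)&(P[:,:,1]<.3)
    hsv=cv2.cvtColor(c['color'],cv2.COLOR_RGB2HSV); wh=hsv[:,:,1]<80
    q=P[bed&wh]; print(n,'bed',len(q),q.min(0).round(3),q.max(0).round(3), cv2.minAreaRect((q[:,:2]*1000).astype(np.float32)))
    r=ok&wh&(abs(P[:,:,2]-.042)<.004)&(P[:,:,0]>.61)&(P[:,:,0]<.67)&(P[:,:,1]>-.13)&(P[:,:,1]<.05)
    q=P[r]*1000; print('rail',len(q))
    if len(q)>10:
        for y0 in range(-140,60,30):
            k=q[(q[:,1]>=y0)&(q[:,1]<y0+30)]
            if len(k)>3: print(y0,k[:,0].min().round(1),k[:,0].max().round(1),k[:,0].mean().round(1),k[:,1].mean().round(1))
E
```

```text
now [0.453  0.1266 0.129 ] yaw 79.8 t 9.2667 op 0.0596 F [-0.7  1.  -4.7] q [-0.52  0.38  0.2   2.07 -0.11  0.7   1.15]
top bed 1773 [ 0.543 -0.138  0.02 ] [0.75 0.3  0.03] ((651.7686767578125, 82.87205505371094), (436.55633544921875, 206.41928100585938), 88.54135131835938)
rail 146
-140 634.6 657.1 641.0 -118.6
-110 634.6 664.3 644.9 -96.6
-80 634.8 646.8 640.7 -64.8
-50 635.7 646.5 641.4 -36.0
-20 639.3 650.3 643.5 -5.5
10 639.5 669.1 650.9 25.3
40 639.9 646.9 642.8 45.6
w3 bed 15299 [ 0.5  -0.18  0.02] [ 0.75 -0.02  0.03] ((619.1863403320312, -90.88954162597656), (254.06797790527344, 155.87425231933594), 5.999640464782715)
rail 1599
-140 633.0 667.3 640.3 -119.4
-110 634.3 667.4 643.9 -96.9
-80 635.2 648.6 641.4 -64.7
-50 636.4 648.7 641.9 -46.2
```

Carton held (4.7 N). The rail face is at about x = 0.635 at y = -0.065 and runs at about 87°. I'll carry the carton round to the infeed.

```bash
python3 -c "
from h import *
to((.47,.06,.165,50),(.50,-.02,.165,-3),(.602,-.02,.165,-3),(.602,-.02,.047,-3))"
```

```text
-2.86 -6.24 -3.61 29.8
-7.23 -13.59 -3.61 82.8
-17.27 -11.79 -3.56 82.8
-17.21 -11.83 8.24 82.8
now [0.453  0.1266 0.129 ] yaw 79.8 t 9.2667 op 0.0596 F [-0.7  1.  -4.7] q [-0.52  0.38  0.2   2.07 -0.11  0.7   1.15]
```

Call:
servo_tool --motion "3 0 0 -3.6 0;3 -1.5 -3 -3.6 7;3 -2.9 -6.2 -3.6 14;3 -4 -8.5 -3.6 21;3 -5 -11 -3.6 28;3 -6 -13 -3.6 35;3 -7.2 -13.6 -3.6 42;3 -7.2 -13.6 -3.6 49;3 -7.2 -13.6 -3.6 56;3 -7.2 -13.6 -3.6 63;3 -7.2 -13.6 -3.6 70;3 -7.2 -13.6 -3.6 77;3 -9 -13.3 -3.6 82.8;3 -12 -12.7 -3.6 82.8;3 -15 -12.2 -3.6 82.8;3 -17.2 -11.8 -3.6 82.8;3 -17.2 -11.8 -3.6 82.8;3 -17.2 -11.8 -3.6 82.8"

```text
time_s: 10.77
position: [0.6002, -0.0202, 0.1605]
eef_rot: [[0.051, 0.999, -0.001], [0.999, -0.051, -0.001], [-0.001, -0.001, -1.0]]
wrist_force: [-1.6, -0.4, -4.8]
opening: 0.0597
```

```bash
python3 - <<'E'
from h import *
to((.602,-.02,.047,-3))
c=save('wrist','w5')
P=cloud(c); ok=c['depth']>0
hsv=cv2.cvtColor(c['color'],cv2.COLOR_RGB2HSV)
r=ok&(abs(P[:,:,2]-.042)<.004)&(P[:,:,0]>.615)&(P[:,:,0]<.67)
q=P[r]*1000; print('rail',len(q))
for y0 in range(-140,60,20):
    k=q[(q[:,1]>=y0)&(q[:,1]<y0+20)]
    if len(k)>3: print(y0,np.percentile(k[:,0],[2,50,98]).round(1),k[:,1].mean().round(1))
E
```

```text
0.04 0.19 11.35 0.1
now [ 0.6002 -0.0202  0.1605] yaw -2.9 t 10.7667 op 0.0597 F [-1.6 -0.4 -4.8] q [-0.42  0.58  0.6   1.72 -0.38  0.97  0.28]
rail 538
0 [651.4 664.8 668.4] 18.7
20 [640.3 648.  669.2] 29.2
40 [641.2 646.8 652.8] 46.8
```

View pics/w5.png

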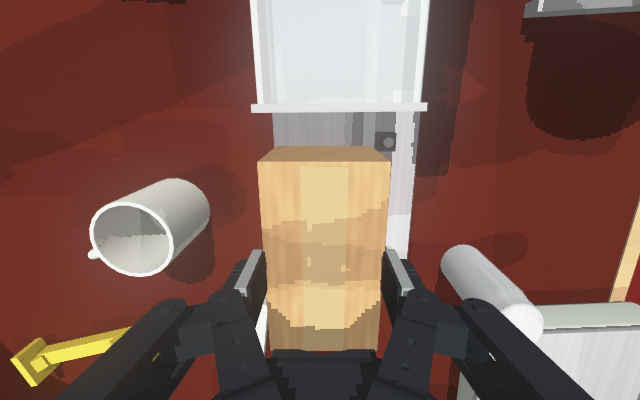

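The carton is above the infeed at (323,250), with the guard's front edge at row 107 and the rail on the right at columns 390–410. The rail face fits x = 0.6377 at y = -0.020, slope 0.052, so the carton's centre belongs at about 0.6067. I'll lower it just off the fence.

Call:
servo_tool --motion "3 0 0 3 0;3 0 0 6 0;3 0 0.1 8 0;3 0 0.1 10 0;3 0 0.1 11 0;3 0 0.1 11.4 0;3 0 0.1 11.4 0;3 0 0.1 11.4 0"

```text
time_s: 11.48
position: [0.6015, -0.0206, 0.0486]
eef_rot: [[0.051, 0.999, 0.001], [0.999, -0.051, -0.0], [-0.0, 0.001, -1.0]]
wrist_force: [0.1, -0.3, -5.5]
opening: 0.0595
```

Call:
servo_tool --motion "3 0 0 0.3 0;3 0 0 0.5 0;3 0 0 0.5 0;3 0 0.15 0.5 0;3 0 0.3 0.5 0;3 0 0.4 0.5 0;3 0 0.4 0.5 0"

```text
time_s: 12.07
position: [0.6025, -0.0205, 0.0456]
eef_rot: [[0.052, 0.999, -0.003], [0.999, -0.052, 0.003], [0.002, -0.003, -1.0]]
wrist_force: [-17.9, 2.5, 31.3]
opening: 0.0595
```

Call:
servo_tool --motion "3 0 0 -0.15 0;3 0 0 -0.3 0;3 0 0 -0.35 0;3 0 0 -0.35 0;3 0 0 -0.35 0"

```text
time_s: 12.48
position: [0.6054, -0.0205, 0.0461]
eef_rot: [[0.051, 0.999, 0.0], [0.999, -0.051, -0.0], [-0.0, 0.0, -1.0]]
wrist_force: [-0.3, 1.0, -5.5]
opening: 0.0598
```

Call:
servo_tool --motion "3 0 0.1 0 0;3 0 0.2 0 0;3 0 0.2 0 0;3 0 0.2 0 0"

```text
time_s: 12.82
position: [0.6066, -0.0207, 0.0459]
eef_rot: [[0.051, 0.999, -0.001], [0.999, -0.051, -0.0], [-0.0, -0.001, -1.0]]
wrist_force: [-1.8, -0.4, -4.3]
opening: 0.0598
```

Call:
servo_tool --motion "3 0 0.1 0 0;3 0 0.2 0 0;3 0 0.3 0 0;3 0 0.3 0 0;3 0 0.3 0 0"

```text
time_s: 13.23
position: [0.6069, -0.0208, 0.046]
eef_rot: [[0.051, 0.999, -0.006], [0.999, -0.051, 0.001], [0.001, -0.006, -1.0]]
wrist_force: [-12.4, -0.0, 4.7]
opening: 0.0599
```

In contact with the fence (12 N). I'll ease off and release.

Call:
servo_tool --motion "3 0 -0.1 0 0;3 0 -0.1 0.1 0;7 0 -0.1 0.1 0;8.5 0 -0.1 0 0;8.5 0 -0.1 0 0;8.5 0 -0.1 0 0;8.5 0 -0.1 -2 0;8.5 0 -0.1 -5 0;8.5 0 -0.1 -9 0;8.5 0 -0.1 -12 0;8.5 0 -0.1 -12 0"

```text
time_s: 14.15
position: [0.6127, -0.022, 0.1727]
eef_rot: [[0.052, 0.999, 0.01], [0.999, -0.052, -0.0], [0.0, 0.01, -1.0]]
wrist_force: [1.2, -0.3, 0.5]
opening: 0.0849
```

```bash
cat > cart.py <<'E'
from h import *
import sys
c=save('wrist','wc%d'%int(state()['time_s']*100)); P=cloud(c); ok=c['depth']>0
hsv=cv2.cvtColor(c['color'],cv2.COLOR_RGB2HSV)
m=ok&(abs(P[:,:,2]-.083)<.005)&(hsv[:,:,0]<30)&(hsv[:,:,1]>50)&(abs(P[:,:,0]-.61)<.08)
q=(P[m][:,:2]*1000).astype(np.float32)
if len(q)>50:
    r=cv2.minAreaRect(q); print('carton',len(q),np.round(r[0],1),np.round(r[1],1),round(r[2],2),np.median(P[m][:,2]).round(4)); xc,yc=r[0]
    print('gap estimate mm',635.2+.052*(yc+65)-31-xc)
r=ok&(abs(P[:,:,2]-.042)<.003)&(P[:,:,0]>.63)&(P[:,:,0]<.66)
k=P[r]*1000
for y0 in range(-150,60,25):
    j=k[(k[:,1]>=y0)&(k[:,1]<y0+25)]
    if len(j)>20: print('rail',y0,np.percentile(j[:,0],[2,50,98]).round(1),j[:,1].mean().round(1))
to()
E
python3 cart.py
```

```text
carton 7521 [606.7 -19.4] [109.8  62.2] 87.12 0.0831
gap estimate mm -0.16466203308095828
rail -150 [634.2 640.1 644.9] -127.5
rail -125 [634.4 640.6 659.3] -111.4
rail -100 [636.3 643.  646.9] -88.0
rail -75 [640.3 643.9 648.5] -61.9
rail -50 [640.9 645.3 648.8] -37.6
rail -25 [642.6 646.2 650.3] -11.9
rail 0 [643.1 647.5 651.8] 12.5
rail 25 [640.8 646.9 652.1] 38.4
rail 50 [641.3 646.8 652.3] 52.0
now [ 0.6116 -0.0214  0.1698] yaw -2.9 t 14.2 op 0.0851 F [ 0.1  0.5 -0.3] q [-0.41  0.58  0.61  1.68 -0.38  0.99  0.28]
```

The carton sits at (606.7,-19.4) at 87.1°, flush within about 0.5 mm, and released. Now I'll fetch the stick by its handle.

```bash
python3 -c "
from h import *
to((.4825,-.326,.15,-10.4),(.4825,-.326,.020,-10.4))"
```

```text
-31.08 -11.35 1.90 7.5
-31.08 -11.44 14.90 7.5
now [ 0.6116 -0.0214  0.1698] yaw -2.9 t 14.2 op 0.0851 F [ 0.1  0.5 -0.3] q [-0.41  0.58  0.61  1.68 -0.38  0.99  0.28]
```

Call:
servo_tool --motion "6 -31.1 -11.4 0 7.5;6 -31.1 -11.4 0 7.5;6 -31.1 -11.4 0 7.5;6 -31.1 -11.4 0 7.5;6 -31.1 -11.4 0 7.5;6 -31.1 -11.4 0 7.5;6 -31.1 -11.4 0 7.5;6 -31.1 -11.4 0 7.5;6 -31.1 -11.4 2 7.5;6 -31.1 -11.4 2 7.5;6 -31.1 -11.4 2 7.5"

```text
time_s: 15.12
position: [0.4787, -0.3252, 0.145]
eef_rot: [[0.182, 0.983, -0.002], [0.983, -0.182, 0.002], [0.001, -0.002, -1.0]]
wrist_force: [-0.3, 1.0, 0.5]
opening: 0.0602
```

```bash
python3 - <<'E'
from h import *
c=save('wrist','w6'); P=cloud(c);hsv=cv2.cvtColor(c['color'],cv2.COLOR_RGB2HSV)
m=(hsv[:,:,1]<60)&(hsv[:,:,2]>110)&(P[:,:,1]>-.39)&(P[:,:,1]<-.14)&(abs(P[:,:,0]-.49)<.06)&(c['depth']>0)
for a,b in((.03,.041),(.05,.063)):
    k=m&(P[:,:,2]>a)&(P[:,:,2]<b); 
    n,l,s,ce=cv2.connectedComponentsWithStats(k.astype(np.uint8))
    for i in range(1,n):
        if s[i,4]>150:
            q=(P[l==i][:,:2]*1000).astype(np.float32); r=cv2.minAreaRect(q); print(a,len(q),np.round(r[0],1),np.round(r[1],1),round(r[2],1),np.median(P[l==i][:,2]).round(4))
to((.4818,-.328,.020,-10.4))
E
```

```text
0.03 769 [ 511.5 -168.6] [ 8.  49.8] 79.4 0.0357
0.05 1513 [ 482.  -329.1] [59.5 23.9] 79.3 0.0556
-0.29 0.29 12.57 0.0
now [ 0.4796 -0.3248  0.1457] yaw -10.4 t 15.1667 op 0.0598 F [-0.7  0.1  0.3] q [ 0.13  0.57  0.61  1.79 -0.4   0.91  0.73]
```

Call:
servo_tool --motion "6 -0.4 0.3 4 0.3;6 -0.4 0.3 8 0.3;6 -0.4 0.3 11 0.3;6 -0.4 0.3 12.5 0.3;6 -0.4 0.3 12.6 0.3;6 -0.4 0.3 12.6 0.3;0 -0.4 0.3 12.6 0.3;0 -0.4 0.3 12.6 0.3;0 -0.4 0.3 12.6 0.3;0 -0.4 0.3 12.6 0.3;0 -0.4 0.3 12.6 0.3;0 -0.4 0.3 12.6 0.3;0 -0.4 0.3 11 0.3;0 -0.4 0.3 8 0.3;0 -0.4 0.3 6 0.3;0 -0.4 0.3 5 0.3;0 -0.4 0.3 5 0.3"

```text
time_s: 16.58
position: [0.4829, -0.3309, 0.0987]
eef_rot: [[0.186, 0.983, 0.004], [0.983, -0.186, -0.002], [-0.001, 0.004, -1.0]]
wrist_force: [-0.1, -0.1, -1.6]
opening: 0.0221
```

```bash
cat > st.py <<'E'
from h import *
# held stick relative to tool: shoe top & shaft top from the wrist camera
c=save('wrist','st%d'%int(state()['time_s']*100)); P=cloud(c);hsv=cv2.cvtColor(c['color'],cv2.COLOR_RGB2HSV)
s=state();R=s['eef_rot']; Q=(P-s['position'])@R*1000
m=(hsv[:,:,1]<60)&(hsv[:,:,2]>110)&(c['depth']>0)&(Q[:,:,0]>40)&(Q[:,:,0]<185)&(abs(Q[:,:,1])<35)&(Q[:,:,2]>-45)&(Q[:,:,2]<25)
sh=m&(Q[:,:,0]>150)&(abs(Q[:,:,1])>13); q=Q[sh]
print('shoe',sh.sum(),q[:,0].min(),q[:,0].max(),'y',q[:,1].min(),q[:,1].max(),'top z',np.percentile(q[:,2],5))
f=m&(abs(Q[:,:,1])<7)&(Q[:,:,0]<148); q=Q[f]; print('shaft',f.sum(),'dz/dx fit',np.polyfit(q[:,0],q[:,2],1))
f=m&(abs(Q[:,:,1])<14)&(Q[:,:,0]<148)&(Q[:,:,0]>50); q=Q[f]; print('yaw fit',np.polyfit(q[:,0],q[:,1],1))
to()
E
python3 st.py
```

```text
Traceback (most recent call last):
  File "st.py", line 7, in <module>
    print('shoe',sh.sum(),q[:,0].min(),q[:,0].max(),'y',q[:,1].min(),q[:,1].max(),'top z',np.percentile(q[:,2],5))
                          ~~~~~~~~~~^^
ValueError: zero-size array to reduction operation minimum which has no identity
```

```bash
ls pics; python3 - <<'E'
from h import *
import glob
f=sorted(glob.glob('pics/st*.npz'))[-1]; c=dict(np.load(f)); P=cloud(c)
s=state();Q=(P-s['position'])@s['eef_rot']*1000
for v,u in((150,320),(180,320),(200,320),(220,320),(250,320),(280,320)): print(u,v,Q[v,u].round(0),c['depth'][v,u],c['color'][v,u])
E
```

```text
crop1.png
scene0.npz
scene0.png
st1658.npz
st1658.png
t2.npz
t2.png
top0.npz
top0.png
w0.npz
w0.png
w1.npz
w1.png
w2.npz
w2.png
w3.npz
w3.png
w4.npz
w4.png
w5.npz
w5.png
w6.npz
w6.png
wc1415.npz
wc1415.png
ws.npz
ws.png
320 150 [55. -1.  2.] 0.17010276 [242 244 239]
320 180 [39. -1. -8.] 0.16592099 [238 238 230]
320 200 [ 30.  -1. -17.] 0.16029587 [183 183 170]
320 220 [ 25.  -1. -36.] 0.14400609 [228 228 218]
320 250 [  9.  -1. -35.] 0.14974368 [227 226 217]
320 280 [ -8.  -1. -37.] 0.15375341 [236 236 228]
```

```bash
cp pics/st16*.png pics/sv.png
```

```text
(no output)
```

View pics/sv.png

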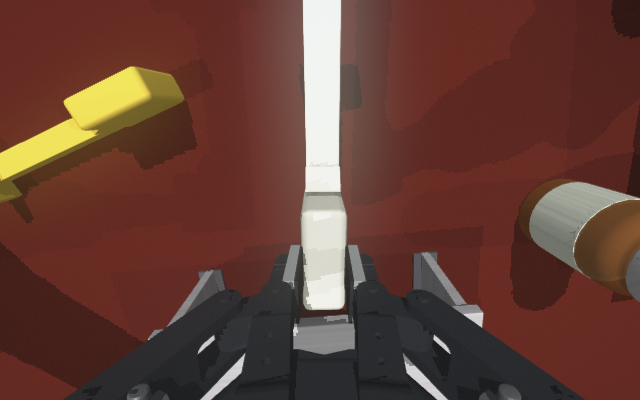

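The stick is held squarely: handle between the pads at (323,255), shaft straight up the picture at column 321. Next I'll check pitch and yaw, and plan the approach.

```bash
cat > st.py <<'E'
from h import *
c=save('wrist','st%d'%int(state()['time_s']*100)); P=cloud(c);hsv=cv2.cvtColor(c['color'],cv2.COLOR_RGB2HSV)
s=state();Q=(P-s['position'])@s['eef_rot']*1000
m=(hsv[:,:,1]<60)&(hsv[:,:,2]>110)&(c['depth']>0)&(abs(Q[:,:,1])<16)
f=m&(abs(Q[:,:,1])<7)&(Q[:,:,0]>45)&(abs(Q[:,:,2])<15); q=Q[f]; p=np.polyfit(q[:,0],q[:,2],1); print('shaft top z at 50, slope deg',np.polyval(p,50),np.degrees(p[0]),'xmax',q[:,0].max())
cs=[]
for a in range(40,100,6):
    q=Q[m&(Q[:,:,0]>=a)&(Q[:,:,0]<a+6)&(abs(Q[:,:,2])<12)]
    if len(q)>20: cs.append((a+3,(q[:,1].min()+q[:,1].max())/2))
p=np.polyfit(*np.array(cs).T,1); print('yaw deg',np.degrees(p[0]),'y at 0, at 170',p[1],np.polyval(p,170))
h=m&(Q[:,:,2]<-28)&(Q[:,:,2]>-42); print('handle top x',np.percentile(Q[h][:,0],[1,99]),'z',np.median(Q[h][:,2]))
E
python3 st.py; python3 - <<'E'
from h import *
f=np.array([.0503,.9987]); e=np.array([.9987,-.0503]); tail=np.array([.6067,-.0194])-.055*f
tcp=tail-.002*e-(.170+.025)*f; print(tcp)
to((*(tcp-.03*f),.12,-2.9),(*tcp,.12,-2.9),(*tcp,.0475,-2.9))
E
```

```text
shaft top z at 50, slope deg 2.86494711945019 0.46014998309812466 xmax 131.59832236159363
yaw deg -0.2445148907605835 y at 0, at 170 0.29000177492464985 -0.43548851044284553
handle top x [-27.07413418  30.21115353] z -34.88911944796883
[ 0.5921276 -0.2689744]
5.04 10.13 -2.40 -7.8
8.01 9.72 -2.40 -7.8
8.01 9.72 4.85 -7.8
now [ 0.4817 -0.3296  0.096 ] yaw -10.7 t 16.6833 op 0.0221 F [ 0.6  0.8 -1.7] q [ 0.17  0.63  0.57  1.83 -0.45  0.81  0.78]
```

Call:
servo_tool --motion "0 1 2 -2.4 -2;0 2 5 -2.4 -5;0 4 8 -2.4 -7.8;0 5 10.1 -2.4 -7.8;0 6.5 9.9 -2.4 -7.8;0 8 9.7 -2.4 -7.8;0 8 9.7 -2.4 -7.8;0 8 9.7 1 -7.8;0 8 9.7 3 -7.8;0 8 9.7 4 -7.8;0 8 9.7 4.4 -7.8;0 8 9.7 4.4 -7.8"

```text
time_s: 17.68
position: [0.5911, -0.2697, 0.0511]
eef_rot: [[0.052, 0.999, -0.002], [0.999, -0.052, 0.001], [0.0, -0.002, -1.0]]
wrist_force: [-0.5, -0.9, -0.8]
opening: 0.0218
```

```bash
python3 st.py; python3 - <<'E'
from h import *
to((.5921,-.269,.05,-2.9))
c=save('wrist','w7'); t=save('top','t7',(300,130,460,260),5)
P=cloud(t); hsv=cv2.cvtColor(t['color'],cv2.COLOR_RGB2HSV)
E
```

```text
shaft top z at 50, slope deg 4.960488854884193 0.5577636930672518 xmax 132.41234945770003
yaw deg -0.32982812937180955 y at 0, at 170 -1.031330923156468 -2.00995068310589
handle top x [-26.77411132  30.6842111 ] z -32.6179953109756
0.11 0.03 0.22 -0.1
now [ 0.5917 -0.2701  0.0522] yaw -3.0 t 17.7333 op 0.0219 F [ 0.2  0.3 -1.1] q [ 0.06  0.76  0.51  1.69 -0.47  0.82  0.73]
```

View pics/t7.png

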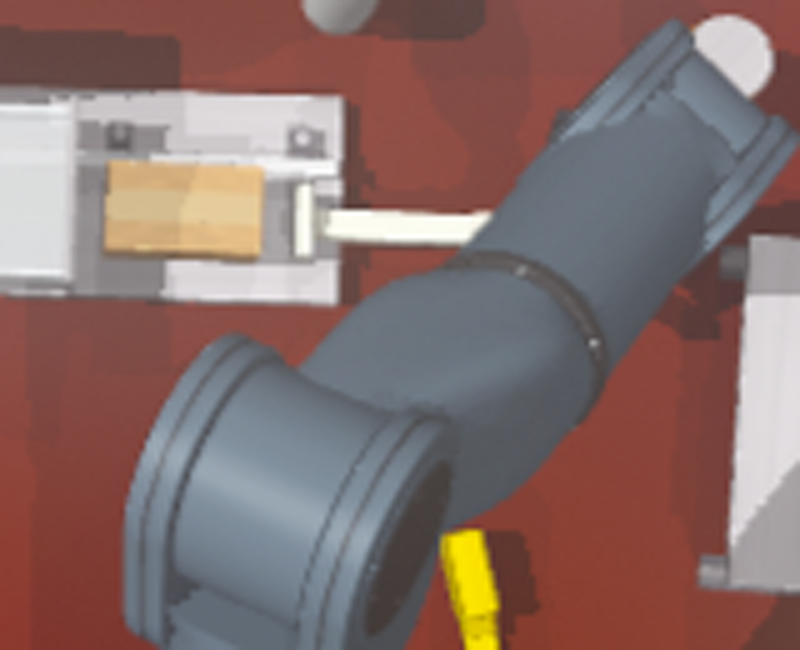

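The top crop shows the shoe at (303,219), right behind the carton's tail at (262,213), with the carton along the rail. I'll start a slow push along the fence with a slight bias towards it.

Call:
servo_tool --motion "0 0.6 0 0 0;0 1.2 0 0 0;0 1.8 0 0 0;0 2.2 0 0 0;0 2.6 0 0 0;0 3 0 0 0;0 3.4 0.02 0 0;0 3.8 0.02 0 0;0 4.2 0.02 0 0;0 4.6 0.02 0 0;0 5 0.03 0 0;0 5.4 0.03 0 0;0 5.8 0.03 0 0;0 6.2 0.03 0 0;0 6.6 0.04 0 0;0 7 0.04 0 0;0 7.4 0.04 0 0;0 7.8 0.05 0 0;0 8 0.05 0 0;0 8 0.05 0 0"

```text
time_s: 19.5
position: [0.5965, -0.1885, 0.0521]
eef_rot: [[0.05, 0.999, -0.0], [0.999, -0.05, 0.001], [0.001, -0.0, -1.0]]
wrist_force: [0.1, 0.3, -1.1]
opening: 0.0218
```

```bash
python3 - <<'E'
from h import *
to()
t=save('top','t8'); w=save('wrist','w8'); s=save('scene','s8')
a=cv2.resize(t['color'][135:195,225:390,::-1],None,fx=4,fy=4,interpolation=cv2.INTER_CUBIC)
b=cv2.resize(s['color'][130:290,270:450,::-1],None,fx=2,fy=2,interpolation=cv2.INTER_CUBIC)
b=b[:, :]; H=np.zeros((a.shape[0]+b.shape[0],max(a.shape[1],b.shape[1]),3),np.uint8); H[:a.shape[0],:a.shape[1]]=a; H[a.shape[0]:,:b.shape[1]]=b
cv2.imwrite('pics/c8.png',H); print(H.shape)
E
```

```text
now [ 0.5965 -0.1885  0.0521] yaw -2.9 t 19.5 op 0.0218 F [ 0.1  0.3 -1.1] q [-0.07  0.73  0.52  1.76 -0.48  0.79  0.63]
(560, 660, 3)
```

View pics/c8.png

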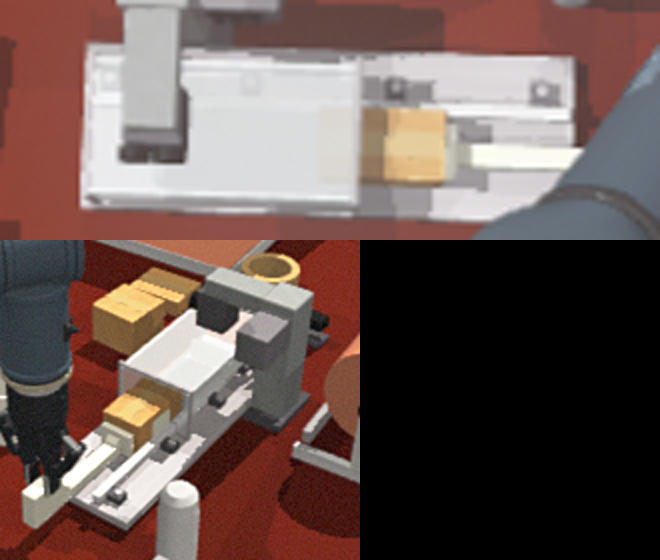

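The nose is under the guard at (320,145) in the top crop, and the carton still hugs the rail. There are two pictures left to view, so I'll check numerically and push on.

Call:
servo_tool --motion "0 0.4 0 0 0;0 0.8 0 0 0;0 1.2 0 0 0;0 1.6 0 0 0;0 2 0.01 0 0;0 2.4 0.01 0 0;0 2.8 0.01 0 0;0 3.2 0.02 0 0;0 3.6 0.02 0 0;0 4 0.02 0 0;0 4.4 0.02 0 0;0 4.8 0.03 0 0;0 5.2 0.03 0 0;0 5.6 0.03 0 0;0 6 0.03 0 0;0 6.4 0.04 0 0;0 6.8 0.04 0 0;0 7 0.04 0 0;0 7 0.04 0 0"

```text
time_s: 21.23
position: [0.6005, -0.1186, 0.0521]
eef_rot: [[0.05, 0.999, -0.0], [0.999, -0.05, 0.001], [0.001, -0.0, -1.0]]
wrist_force: [-0.8, -0.2, -1.6]
opening: 0.022
```

```bash
cat > ed.py <<'E'
from h import *
# carton tail/side edges: orange pixels of top cam cast onto carton top plane; rail face by rail top
t=capture('top'); w=capture('wrist')
for n,c in(('top',t),('wrist',w)):
    hsv=cv2.cvtColor(c['color'],cv2.COLOR_RGB2HSV)
    v,u=np.nonzero((hsv[:,:,0]>8)&(hsv[:,:,0]<30)&(hsv[:,:,1]>(25 if n=='top' else 40))&(hsv[:,:,2]>90))
    p=np.array([ray(c,a,b,.083)[:2] for a,b in zip(u,v)])*1000
    p=p[(p[:,0]>555)&(p[:,0]<655)&(p[:,1]>-90)&(p[:,1]<260)]
    if len(p)<20: print(n,'few',len(p)); continue
    r=cv2.minAreaRect(p.astype(np.float32)); print(n,len(p),'y',np.percentile(p[:,1],[.5,99.5]).round(1),np.round(r[0],1),np.round(r[1],1),round(r[2],2))
    for y0 in range(-80,240,20):
        k=p[(p[:,1]>=y0)&(p[:,1]<y0+20)]
        if len(k)>20: print(y0,'x',np.percentile(k[:,0],[1,99]).round(1),'fence',round(635.2+.052*(y0+75),1))
to()
E
python3 ed.py
```

```text
top 29 y [50.4 54.3] [606.   52.4] [ 3.5 62.8] 89.6
40 x [575.5 637.4] fence 641.2
wrist few 0
now [ 0.6006 -0.1189  0.0521] yaw -2.9 t 21.3333 op 0.0218 F [-0.6  0.3 -1.9] q [-0.2   0.72  0.53  1.79 -0.49  0.77  0.54]
```

```bash
python3 - <<'E'
from h import *
t=capture('top'); s=capture('scene')
a=cv2.resize(t['color'][140:192,235:335,::-1],(800,416),interpolation=cv2.INTER_CUBIC)
b=t['color']
d=cv2.resize(s['color'][150:260,290:420,::-1],None,fx=4,fy=4,interpolation=cv2.INTER_CUBIC)
f=lambda x:cv2.convertScaleAbs(np.clip(x,60,255).astype(float),alpha=1.4,beta=-90)
a=cv2.resize(a,(600,312)); d=d[:, :]; 
H=np.zeros((600,800,3),np.uint8); H[:160*0+208,:400]=cv2.resize(a,(400,208)); 
d2=cv2.resize(s['color'][160:255,300:400,::-1],(412,392),interpolation=cv2.INTER_CUBIC)
H[208:600,:412]=d2
# top crop large, contrast stretched, right
g=cv2.resize(t['color'][145:190,270:320,::-1],(388,350),interpolation=cv2.INTER_CUBIC); H[:350,412:]=g
H[350:,412:]=f(cv2.resize(t['color'][145:177,270:320,::-1],(388,250),interpolation=cv2.INTER_NEAREST))
cv2.imwrite('pics/c9.png',H)
for n,c in(('t',t),):
    for y in (.08,.1,.12,.14):   # profile across lane
        row=[]
        for x in np.arange(.56,.665,.004):
            p=np.linalg.inv(c['T'])@np.array([x,y,.083,1]); q=c['intrinsics']@p[:3]; u,v=q[:2]/q[2]
            px=cv2.getRectSubPix(c['color'].astype(np.float32),(1,1),(u,v))[0,0]; row.append(int(px[0]-px[2]))
        print(y,row)
E
```

```text
0.08 [-2, -3, -2, 0, 5, 6, 7, 7, 8, 8, 8, 7, 7, 7, 7, 7, 9, 9, 9, 8, 3, -1, -1, -2, -2, -2, -2]
0.1 [-2, -3, -2, -1, 4, 6, 7, 7, 7, 8, 8, 7, 7, 7, 6, 7, 9, 9, 9, 9, 6, 0, -1, -1, -1, -3, -3]
0.12 [-2, -2, -3, -1, 3, 6, 7, 7, 7, 7, 7, 7, 7, 7, 7, 6, 8, 8, 9, 9, 8, 1, 0, -1, -1, -2, -2]
0.14 [-1, -2, -2, -1, 2, 6, 8, 8, 7, 7, 7, 5, 6, 7, 7, 7, 7, 9, 9, 9, 7, 1, -1, -1, -1, -2, -2]
```

View pics/c9.png

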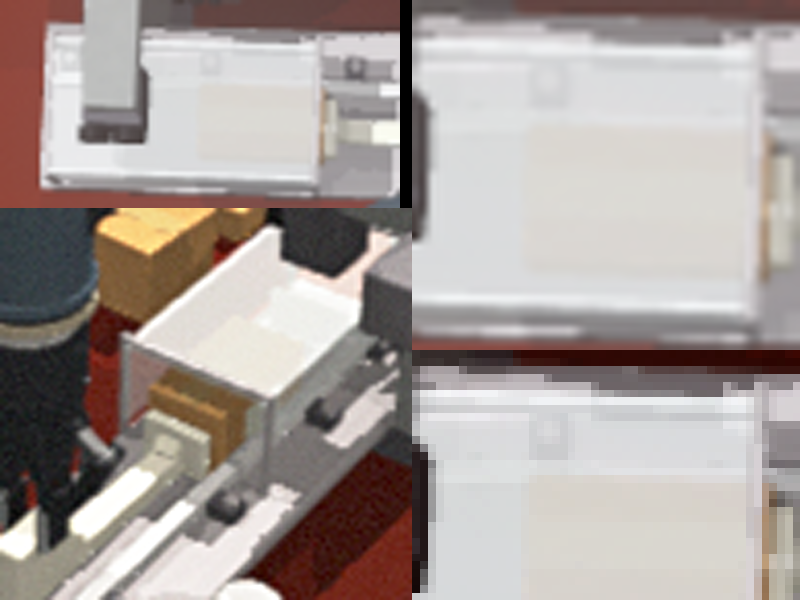

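The clear roof shows the carton as a faint warm patch. I'll calibrate the same top-view profile against t7, when the carton was known to be flush.

```bash
cat > prof.py <<'E'
from h import *
import sys
def edges(c,y,lo=.555,hi=.668,z=.083):
    xs=np.arange(lo,hi,.0005); Ti=np.linalg.inv(c['T']); v=[]
    for x in xs:
        acc=[]
        for dy in np.arange(-.008,.009,.002):
            q=c['intrinsics']@(Ti@np.array([x+.052*dy,y+dy,z,1]))[:3]; u=q[:2]/q[2]
            px=cv2.getRectSubPix(c['color'].astype(np.float32),(1,1),(float(u[0]),float(u[1])))[0,0]; acc.append(px[0]-px[2])
        v.append(np.mean(acc))
    v=np.array(v); mid=len(v)//2; top=np.median(v[mid-40:mid+40]); base0=np.median(v[:20]); base1=np.median(v[-20:])
    i=mid
    while i>0 and v[i]>(top+base0)/2: i-=1
    j=mid
    while j<len(v)-1 and v[j]>(top+base1)/2: j+=1
    return xs[i]*1000,xs[j]*1000
def run(c,ys):
    for y in ys:
        a,b=edges(c,y); f=635.2+.052*(y*1000+65); print('y %.3f edges %.1f %.1f w %.1f mid %.1f fence-mid %.1f'%(y,a,b,b-a,(a+b)/2,f-(a+b)/2))
    # along
if __name__=='__main__':
    if sys.argv[1]=='now': run(capture('top'),[float(a) for a in sys.argv[2:]])
    else: run(load(sys.argv[1]),[float(a) for a in sys.argv[2:]])
E
python3 prof.py t7 -.055 -.035 -.015 .005 .02; echo; python3 prof.py t8 .012 .025 ; echo; python3 prof.py now .07 .09 .11 .13 .145
```

```text
y -0.055 edges 568.5 635.0 w 66.5 mid 601.7 fence-mid 34.0
y -0.035 edges 569.5 635.5 w 66.0 mid 602.5 fence-mid 34.3
y -0.015 edges 570.5 636.5 w 66.0 mid 603.5 fence-mid 34.3
y 0.005 edges 571.5 638.0 w 66.5 mid 604.7 fence-mid 34.1
y 0.020 edges 572.5 639.0 w 66.5 mid 605.7 fence-mid 33.9

y 0.012 edges 571.5 638.5 w 67.0 mid 605.0 fence-mid 34.2
y 0.025 edges 572.5 639.0 w 66.5 mid 605.7 fence-mid 34.1

y 0.070 edges 573.0 640.5 w 67.5 mid 606.7 fence-mid 35.5
y 0.090 edges 573.5 642.5 w 69.0 mid 608.0 fence-mid 35.3
y 0.110 edges 574.0 643.0 w 69.0 mid 608.5 fence-mid 35.8
y 0.130 edges 575.5 643.5 w 68.0 mid 609.5 fence-mid 35.8
y 0.145 edges 576.5 644.0 w 67.5 mid 610.2 fence-mid 35.9
```

```bash
python3 - <<'E'
from h import *
c=load('top0'); Ti=np.linalg.inv(c['T']); G=(c['color'][:,:,1]).astype(np.float32)
def line(ys,lo,hi,z,name,thr=None):
    out=[]
    for y in ys:
        xs=np.arange(lo,hi,.0005); 
        q=np.array([c['intrinsics']@(Ti@np.array([x,y,z,1]))[:3] for x in xs]); u=q[:,:2]/q[:,2:]
        v=cv2.remap(G,u[:,0].astype(np.float32)[:,None],u[:,1].astype(np.float32)[:,None],cv2.INTER_LINEAR)[:,0]
        t=(v[:5].mean()+v[-5:].mean())/2; k=np.nonzero((v[:-1]-t)*(v[1:]-t)<=0)[0]
        if len(k)==1: out.append((y,xs[k[0]]))
    o=np.array(out)
    if len(o)<5: print(name,'few',len(o)); return
    p=np.polyfit(o[:,0],o[:,1],1); r=o[:,1]-np.polyval(p,o[:,0]); k=abs(r)<.0025; p=np.polyfit(o[k,0],o[k,1],1)
    print(name,k.sum(),'slope',p[0].round(4),'x(-.065),x(.1)',np.polyval(p,[-.065,.1]).round(4),'rms',r[k].std().round(5))
line(np.arange(-.125,.04,.004),.525,.57,.025,'bed -x edge')
line(np.arange(-.125,.27,.004),.525,.555,.025,'bed -x all')
line(np.arange(-.125,.12,.004),.685,.715,.025,'bed +x edge')
line(np.arange(-.11,-.01,.003),.615,.642,.042,'rail face top')
E
python3 prof.py top0 .1 >/dev/null; python3 -c "
from h import *
to()"
```

```text
bed -x edge 42 slope 0.0416 x(-.065),x(.1) [0.5444 0.5513] rms 0.00045
bed -x all 98 slope 0.0297 x(-.065),x(.1) [0.5448 0.5497] rms 0.00064
bed +x edge 32 slope -0.0066 x(-.065),x(.1) [0.694  0.6929] rms 0.0013
rail face top 34 slope 0.0479 x(-.065),x(.1) [0.6368 0.6447] rms 0.00072
now [ 0.6005 -0.1194  0.0522] yaw -2.9 t 21.4833 op 0.0222 F [-0.8  0.3 -1.2] q [-0.2   0.72  0.53  1.79 -0.49  0.77  0.54]
```

The rail slope from the top view is 0.042–0.048. On that line the carton's shift is 0–0.7 mm, which is within noise, so it's still flush. I'll continue, then creep.

Call:
servo_tool --motion "0 0.4 0 0 0;0 0.8 0 0 0;0 1.2 0 0 0;0 1.6 0.02 0 0;0 2 0.02 0 0;0 2.4 0.02 0 0;0 2.8 0.03 0 0;0 3.2 0.03 0 0;0 3.6 0.03 0 0;0 4 0.04 0 0;0 4.4 0.04 0 0;0 4.8 0.05 0 0;0 5.2 0.05 0 0;0 5.4 0.05 0 0;0 5.4 0.05 0 0"

```text
time_s: 22.73
position: [0.6037, -0.0647, 0.0521]
eef_rot: [[0.05, 0.999, -0.0], [0.999, -0.05, 0.001], [0.001, -0.0, -1.0]]
wrist_force: [0.1, -0.2, -1.9]
opening: 0.0217
```

```bash
python3 prof.py now .125 .145 .16; python3 -c "
from h import *
to()"
```

```text
y 0.125 edges 575.5 643.5 w 68.0 mid 609.5 fence-mid 35.6
y 0.145 edges 576.5 644.0 w 67.5 mid 610.2 fence-mid 35.9
y 0.160 edges 576.5 644.0 w 67.5 mid 610.2 fence-mid 36.7
now [ 0.6038 -0.0648  0.0521] yaw -2.9 t 22.7833 op 0.0222 F [-1.   0.5 -0.7] q [-0.29  0.71  0.53  1.81 -0.5   0.76  0.46]
```

Call:
servo_tool --motion "0 0.2 0 0 0;0 0.4 0 0 0;0 0.6 0 0 0;0 0.8 0 0 0;0 0.9 0 0 0;0 1 0.01 0 0;0 1 0.01 0 0"

```text
time_s: 23.37
position: [0.6043, -0.0556, 0.0522]
eef_rot: [[0.051, 0.999, -0.0], [0.999, -0.051, 0.0], [0.0, -0.0, -1.0]]
wrist_force: [-0.4, -1.5, -1.4]
opening: 0.0221
```

Call:
servo_tool --motion "0 0.1 0 0 0;0 0.2 0 0 0;0 0.3 0 0 0;0 0.3 0 0 0"

```text
time_s: 23.7
position: [0.6045, -0.0538, 0.0523]
eef_rot: [[0.052, 0.999, 0.0], [0.999, -0.052, -0.001], [-0.001, 0.0, -1.0]]
wrist_force: [-0.6, -5.8, 0.1]
opening: 0.0222
```

Call:
servo_tool --motion "0 0.1 0 0 0;0 0.2 0 0 0;0 0.3 0 0 0;0 0.3 0 0 0"

```text
time_s: 24.03
position: [0.6048, -0.0537, 0.0527]
eef_rot: [[0.053, 0.999, 0.001], [0.999, -0.053, -0.005], [-0.005, 0.002, -1.0]]
wrist_force: [-0.1, -13.1, 0.2]
opening: 0.0223
```

Firm contact: 13 N with no advance, and the tail is about 61 mm inside, which fits the stop range of 60–100. The stop holds well under 40 N. I'll draw the stick back and check.

Call:
servo_tool --motion "0 -0.2 0 0 0;0 -0.5 0 0 0;0 -1 0 0 0;0 -2 0 0 0;0 -3.5 0 0 0;0 -5 0 0 0;0 -7 0 0 0;0 -9 0 0 0;0 -11 0 0 0;0 -13 0 0 0;0 -15 0 0 0;0 -17 0 0 0;0 -19 0 0 0;0 -20 0 0 0;0 -20 0 0 0"

```text
time_s: 25.28
position: [0.5935, -0.2531, 0.0524]
eef_rot: [[0.055, 0.998, 0.0], [0.998, -0.055, -0.002], [-0.002, 0.0, -1.0]]
wrist_force: [0.1, -0.1, -2.0]
opening: 0.022
```

```bash
cat > along.py <<'E'
from h import *
import sys
c=capture('top'); Ti=np.linalg.inv(c['T'])
for off in (-.012,0,.02):
    ys=np.arange(.06,.28,.002); v=[]
    for y in ys:
        q=c['intrinsics']@(Ti@np.array([.6037+.048*(y+.02)+off,y,.083,1]))[:3]; u=q[:2]/q[2]
        px=cv2.getRectSubPix(c['color'].astype(np.float32),(1,1),(float(u[0]),float(u[1])))[0,0]; v.append(px[0]-px[2])
    k=np.array(v)>4; print(off,'warm y',ys[k].min() if k.any() else None,ys[k].max() if k.any() else None,k.sum(),np.array(v)[::5].astype(int))
E
python3 along.py; python3 prof.py now .125 .135 .145 .16 .215; python3 -c "
from h import *
save('scene','s10'); to()"
```

```text
-0.012 warm y 0.11600000000000005 0.2600000000000002 73 [ 1 -1 -1 -1 -2 -1  7  8  8  7  7  8  8  7  7 10  8  9 10  9  5 -2 -2]
0 warm y 0.11600000000000005 0.21000000000000013 48 [ 1 -1 -1 -2 -1 -1  7  7  7  7  7  7  6  7  7  5  0  0  0  0  0 -1 -2]
0.02 warm y 0.11400000000000005 0.21200000000000013 50 [ 1 -1 -2 -1 -1  0  9  9  9  9  9  9  9  9  9  7  0  0  0  0  0 -2 -1]
y 0.125 edges 576.0 643.5 w 67.5 mid 609.7 fence-mid 35.3
y 0.135 edges 576.0 643.5 w 67.5 mid 609.7 fence-mid 35.9
y 0.145 edges 576.5 644.0 w 67.5 mid 610.2 fence-mid 35.9
y 0.160 edges 577.0 644.0 w 67.0 mid 610.5 fence-mid 36.4
y 0.215 edges 611.5 611.5 w 0.0 mid 611.5 fence-mid 38.3
now [ 0.5946 -0.248   0.0519] yaw -2.9 t 25.4333 op 0.0223 F [-0.6  0.4 -2.3] q [ 0.03  0.75  0.51  1.7  -0.47  0.82  0.7 ]
```

```bash
python3 - <<'E'
from h import *
for n in('top0',):
    c=load(n); Ti=np.linalg.inv(c['T'])
    for off in(0,.015,.025):
        o=[]
        for y in np.arange(.19,.285,.003):
            q=c['intrinsics']@(Ti@np.array([.6037+.048*(y+.02)+off,y,.06,1]))[:3]; u=q[:2]/q[2]
            o.append(int(cv2.getRectSubPix(c['color'].astype(np.float32),(1,1),(float(u[0]),float(u[1])))[0,0].mean()))
        print(off,o)
s=load('s10'); H=cv2.resize(s['color'][150:260,300:440,::-1],(760,597),interpolation=cv2.INTER_CUBIC); cv2.imwrite('pics/c10.png',H)
E
```

```text
0 [216, 216, 216, 216, 216, 202, 116, 89, 108, 127, 131, 131, 131, 131, 130, 129, 129, 130, 129, 128, 128, 128, 129, 132, 139, 178, 220, 232, 232, 232, 232, 232]
0.015 [215, 215, 215, 215, 209, 177, 107, 84, 96, 120, 155, 186, 184, 183, 183, 184, 186, 187, 187, 188, 189, 190, 189, 189, 191, 204, 225, 232, 232, 232, 231, 232]
0.025 [215, 215, 215, 215, 209, 178, 108, 86, 100, 126, 162, 186, 187, 186, 186, 186, 187, 187, 187, 187, 187, 187, 187, 188, 191, 206, 223, 229, 228, 228, 227, 227]
```

View pics/c10.png

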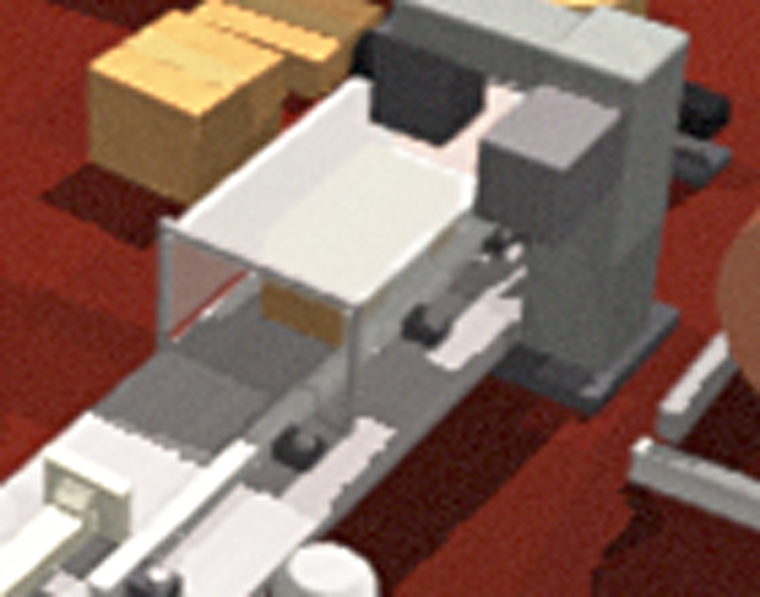

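The carton is deep inside, with its tail at (300,315) against the rail at (345,330). Now I'll lay the stick back on the bare spot it came from.

```bash
python3 -c "
from h import *
to((.5946,-.248,.11,-2.9),(.483,-.327,.11,-10.4),(.483,-.327,.024,-10.4))"
```

```text
0.01 -0.00 -5.81 0.0
-8.44 -10.75 -5.82 7.5
-8.45 -10.75 2.78 7.5
now [ 0.5946 -0.248   0.0519] yaw -2.9 t 25.4333 op 0.0223 F [-0.6  0.4 -2.3] q [ 0.03  0.75  0.51  1.7  -0.47  0.82  0.7 ]
```

Call:
servo_tool --motion "0 0 0 -3 0;0 0 0 -5.8 0;0 -2 -2.7 -5.8 2;0 -4 -5.4 -5.8 4;0 -6 -8 -5.8 6;0 -8.4 -10.8 -5.8 7.5;0 -8.4 -10.8 -5.8 7.5;0 -8.4 -10.8 -3 7.5;0 -8.4 -10.8 0 7.5;0 -8.4 -10.8 1.5 7.5;0 -8.4 -10.8 2.3 7.5;0 -8.4 -10.8 2.6 7.5;0 -8.4 -10.8 2.6 7.5"

```text
time_s: 26.52
position: [0.4827, -0.3272, 0.0261]
eef_rot: [[0.18, 0.984, -0.0], [0.984, -0.18, 0.0], [0.0, -0.0, -1.0]]
wrist_force: [-0.4, -0.4, -1.8]
opening: 0.0224
```

Call:
servo_tool --motion "0 0 0 0.1 0;0 0 0 0.2 0;0 0 0 0.3 0;0 0 0 0.3 0"

```text
time_s: 26.85
position: [0.4825, -0.3281, 0.0237]
eef_rot: [[0.181, 0.984, 0.001], [0.984, -0.181, -0.0], [-0.0, 0.001, -1.0]]
wrist_force: [0.1, 0.3, -1.2]
opening: 0.0217
```

Call:
servo_tool --motion "0 0 0 0.1 0;0 0 0 0.1 0;2.6 0 0 0.1 0;3.2 0 0 0.1 0;4 0 0 0.1 0;5 0 0 0.1 0;6 0 0 0.1 0;6 0 0 0.1 0;6 0 0 -2 0;6 0 0 -6 0;6 0 0 -10 0;6 0 0 -14 0;6 0 0 -16 0;6 0 0 -16 0;6 0 0 -16 0"

```text
time_s: 28.1
position: [0.4828, -0.3283, 0.1845]
eef_rot: [[0.181, 0.984, 0.002], [0.984, -0.181, -0.001], [-0.001, 0.003, -1.0]]
wrist_force: [-0.5, 1.3, -0.7]
opening: 0.06
```

```bash
python3 - <<'E'
from h import *
c=save('wrist','w11'); P=cloud(c);hsv=cv2.cvtColor(c['color'],cv2.COLOR_RGB2HSV)
m=(hsv[:,:,1]<60)&(hsv[:,:,2]>110)&(P[:,:,1]>-.39)&(P[:,:,1]<-.14)&(abs(P[:,:,0]-.49)<.06)&(c['depth']>0)
for a,b in((.012,.023),(.03,.041),(.05,.063)):
    k=m&(P[:,:,2]>a)&(P[:,:,2]<b); n,l,s,ce=cv2.connectedComponentsWithStats(k.astype(np.uint8))
    for i in range(1,n):
        if s[i,4]>150:
            q=(P[l==i][:,:2]*1000).astype(np.float32); r=cv2.minAreaRect(q); print(a,len(q),np.round(r[0],1),np.round(r[1],1),round(r[2],1),np.median(P[l==i][:,2]).round(4))
# bystanders unchanged: top depth/colour difference vs start outside arm and job areas
t0=load('top0'); t1=capture('top'); d=np.abs(t0['color'].astype(int)-t1['color']).max(2)>60
n,l,s,ce=cv2.connectedComponentsWithStats(d.astype(np.uint8))
print([(s[i,4],ce[i].round(0).tolist()) for i in range(1,n) if s[i,4]>25]); to()
E
python3 along.py; python3 prof.py now .125 .16
```

```text
0.012 1927 [ 499.3 -228.6] [112.4  19.4] 79.7 0.0179
0.03 725 [ 511.  -165.2] [11.1 49.7] 79.4 0.0357
0.05 1191 [ 482.  -327.4] [60.1 23.8] 78.8 0.0556
[(np.int32(2790), [461.0, 209.0]), (np.int32(343), [396.0, 202.0]), (np.int32(568), [295.0, 217.0]), (np.int32(5144), [377.0, 274.0]), (np.int32(153), [421.0, 272.0]), (np.int32(12084), [181.0, 365.0]), (np.int32(47), [61.0, 321.0]), (np.int32(165), [342.0, 342.0]), (np.int32(189), [48.0, 355.0]), (np.int32(202), [316.0, 366.0]), (np.int32(33), [331.0, 356.0]), (np.int32(38), [356.0, 384.0])]
now [ 0.4819 -0.3274  0.1824] yaw -10.4 t 28.2 op 0.0604 F [-0.1  0.3 -0.9] q [ 0.11  0.53  0.64  1.74 -0.37  1.    0.71]
-0.012 warm y 0.11600000000000005 0.2620000000000002 74 [ 0 -1 -1 -1 -1 -1  8  7  7  7  7  7  7  7  7 10  8  9 10  9  6 -1 -1]
0 warm y 0.11600000000000005 0.21000000000000013 48 [ 1 -2 -2 -1 -2 -1  8  7  7  7  7  7  6  7  7  5  1  0  1  0  0 -2 -1]
0.02 warm y 0.11400000000000005 0.21200000000000013 50 [ 1 -2 -1 -1 -1  0  9  9  9  9  9  9  9 10  9  7  0  0  0  0  0 -1 -1]
y 0.125 edges 576.0 643.5 w 67.5 mid 609.7 fence-mid 35.3
y 0.160 edges 577.0 644.5 w 67.5 mid 610.7 fence-mid 36.2
```

```bash
python3 -c "
from plant import finish_job
print(finish_job())"
```

```text
the job is handed in; nothing more can be done
None
```

I drew the white stick out from under the riser and set the long carton flush on the infeed. With the stick I fed it under the guard to the end stop, then laid the stick back on the bare counter. The job was handed in at about 28 s, and no verdict was reported.

**Last checks**
- **Stick:** it lies flat and right way up. Shaft, shoe and handle tops measured 18, 36 and 56 mm high, and the tail is about 50 mm clear of the riser.
- **Carton at the stop:** contact was felt as about 13 N with no further advance. The tail is about 60 mm inside the mouth, at the low end of the expected 60–100 mm. The stop itself was out of view, so contact rests on that force and position.
- **Flush:** the wrist view showed the carton within about 0.5 mm of the fence on the infeed. Seen through the roof from above, it read 1–2 mm farther off on my first fence line. On the rail slopes refitted from the top view that was 0–0.7 mm, so I take it as flush.
- **Other things:** the before/after top views differ only at the arm, the stick and the carton's old place.

**What went wrong**
- The first shaft grip slipped; the fingers hooked behind the shoe and pulled the stick out that way.
- While being set down, the carton was briefly pressed on the bed with about 31 N.
- The last three creep moves to the stop went out as one batch, so I did not read the force between them. Readings at the end of those moves reached 13 N at most.

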